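# Clamp a connector hood in a hand-cranked cam vice

## Task

Lay the grey connector hood flat on the cam vice between its open jaws, its length running from jaw to jaw, and let go of it. Then turn the crank anticlockwise, gently and by feel, until the follower roller has gone over the high corner of the cam and rests on the cam's flat, and leave the crank there, so that the vice holds the connector by itself. Do not drive the cam hard against its rubber buffer, and leave the other things on the bench where they are.

Things in the scene. Friction and masses are not known exactly. Their poses are not given: they have to be found in the camera images.
- connector: loose light-grey connector hood on the bench, 41 x 54 x 15 mm, 0.03-0.06 kg. Origin: centre of its underside. Body x -12..20, y -27..27 mm, 15 mm high; a narrower nose (y -17..17, z 2..12) reaches x = -19. Grip it across x (39 mm); the jaws clamp its two ends (y = -27 and 27 mm). Either way round will do
- fixture: cam vice, fixed on the bench, place and yaw vary: dark base plate x -68..68, y -141..131 mm, 12 mm thick, its top is the floor for the connector. Origin: underside, mid-vice; x away from the robot, y from the cam towards the fixed jaw, z up. Fixed jaw 60 mm wide, face at y = 99, top z = 34 mm. Guides and follower bar between cam and moving jaw are at most 30 mm high
- nest (a point): on the plate's top midway between the open jaws, fixture (0, 67, 12) mm: put the connector's underside centre here, its y axis along the vice's y (either way). Gap between the open jaws 64 mm (fixture y 35..99). Clamping slides the connector to y = 72 mm
- jaw: moving steel jaw, 44 mm wide, 10 mm thick, z 13..34 mm, carried by the follower bar. Origin 60 mm behind its face, at the fixture's underside level; face at fixture y = 35 mm when open. It moves with the follower and gives up to 7 mm on its own spring (6 N and 1 N more per mm)
- roller (a point): top centre of the brass follower roller (16 mm across), which a spring keeps on the cam. In the fixture frame y = -25 mm on the cam's round part (jaws open), about -11.5 mm on the high corner, -13 mm at rest on the flat
- cam_axis (a point): upright cam shaft's axis at plate top, fixture (0, -65, 12) mm; fixed. Turned anticlockwise from above it closes the vice: light running for 0.1 to 1.5 rad, a rise of about 1.2 rad with push at the grip growing to 4-9 N, the high corner, then the crank pulls forward (2-4 N) by itself 0.3 rad onto the flat and stays, unloaded; past that it resists. Let go before the corner it springs back
- crank_grip (a point): centre of the crank's black upright grip sleeve, 21 mm across, 44 mm high, z 48..92 mm over the bench, spinning freely on its pin, so it may be held from above and led round with unchanged gripper yaw. 60 mm from the cam axis. Top of the steel arm below: z = 50 mm. Clamped on the shaft at an unknown angle, so the grip's position does not show where the flat is: feel for it
- buffer: rubber stop post 14 mm across, top z = 38 mm, 50 mm from the cam axis, fixture (-17, -112) mm, origin at its foot. The cam's tail meets it 0.15 rad past the middle of the flat. It must not be loaded with more than 12 N, about 10 N of extra push at the crank grip
- solder_reel: bystander: upright reel of solder wire, 47 mm across, 52 mm high; origin at the centre of its underside
- flux: bystander: round flux tin, 51 mm across, 22 mm high; origin at the centre of its underside
- pliers: bystander: long-nose pliers lying flat, 29 x 137 x 12 mm; origin at the centre of the underside
Mind the look-alikes: they are no part of the job. Leave any blue or pink look-alike of the connector alone.

How it is judged:
On the way:
1. the connector lies flat between the open jaws, lengthwise from jaw to jaw, and is let go (x of connector in the frame of fixture between -0.012 and 0.012 m and z of connector in the frame of fixture between 0.009 and 0.015 m and angle between the y axis of connector and the y axis of fixture, either way round below 0.2 rad and angle between connector's own z axis and vertical below 0.1 rad and y of connector in the frame of fixture between 0.058 and 0.076 m and contact force between the fingers and connector below 0.05 N), for 0.2 s.
At the end, for the whole second after the job is handed in: The roller rests on the cam's flat (within 0.9 mm), the jaw presses the connector on the fixed jaw with over 3 N, the connector lies flat, within 12 mm of the vice's middle line, 70 to 74 mm along it and 0.2 rad of its direction, all at rest (x of connector in the frame of fixture between -0.012 and 0.012 m and z of connector in the frame of fixture between 0.009 and 0.015 m and angle between the y axis of connector and the y axis of fixture, either way round below 0.2 rad and angle between connector's own z axis and vertical below 0.1 rad and y of connector in the frame of fixture between 0.07 and 0.074 m and y of roller in the frame of fixture between -0.0139 and -0.0121 m and contact force between jaw and connector above 3 N and linear speed of connector below 0.01 m/s and linear speed of jaw below 0.005 m/s); the robot touches nothing.
It fails at once if the rubber buffer is loaded with more than 12 N (contact force between buffer and anything else above 12 N).
It fails at once if the solder reel, flux tin or pliers are moved more than 20 mm (distance of any of solder_reel, flux, pliers from where it was at the start of the episode above 0.02 m).
It also fails if it takes over 72 s, if anything falls off the work surface, if the arm or the gripper's body presses on something with over 40 N, if the wrist force passes 120 N, or if a joint passes its speed limit or range.

## Robot

A 6-joint arm with a two-finger parallel gripper is mounted at the origin on a cart in front of the work surface, level with it; the furniture and walls round the work are solid. World frame = base frame: x ahead of the robot, y to its left, z up, the work surface at z = 0. Lengths are in m, angles in rad, forces in N, time in s.
With the tool pointing down it reaches from about 0.4 to 0.825 m from the base axis. Payload 7 kg.
Tool frame: the origin (TCP) lies midway between the tips of the shut fingers; the grasp point (between the pads) lies 19 mm behind it (env.hold_point_z is the distance from the TCP to the grasp point, in m); z points along the fingers, y is the line along which they close (so a half turn about z gives the same grasp; the last joint's range is limited). The gripper opens to 88 mm and grips with 3 to 60 N. Pads are 19 mm wide; open, the fingers measure 130 mm over their backs; the gripper's body (78 mm by 193 mm) begins 47 mm behind the grasp point.
Start: joints at [1.626, 0.359, 0.012, 0, -1.224, -0.288], TCP at [0.156, 0.657, 0.189] pointing down, gripper open.
Joint ranges: [-3.07, 3.07], [-1.43, 2.12], [-1.02, 1.25], [-3.03, 1.67], [-3.05, -0], [-3.03, 3.03]. Speed limits (rad/s): [2.39, 2.39, 3.01, 3.14, 3.14, 3.14].

## Interface

Orientations are given as a unit quaternion [x, y, z, w].
In Python, from bench import env gives the robot as it stands. The module is installed in compiled form; this text tells all that it offers.
- The arm moves only by the shell command python3 -m inch 'ROWS' [FORCE]. ROWS is JSON, a list that holds one entry, the list of rows, each a list of 5 numbers: the closure, from -1 (fully open) to 1 (shut), then the shift along the tool's x, y, z in cm, then the turn about the tool's z in rad. In form: [[[gripper, tx, ty, tz, roll], ...]]. A call has 1 to 5 rows; each row is the pose to reach, as a shift and turn from the pose commanded when the call began, along the tool's axes at that moment; what a row does not reach only later rows make up. A row lasts 1/12 s, in which the tool goes at most 41.7 mm and 7.16 degrees, less where a joint would pass 70% of its speed; a pose out of reach is approached as far as the arm can. A call with a gripper value outside its range is refused whole. The fingers move at their own pace and stop on an object; FORCE is the grip in N (left out, the last holds). Time passes only in rows, so rows that repeat a pose let the fingers close. It gives the time, the measured TCP pose, the force, the opening and the grip force at its end, in the units of the state.
- env.state(): the state, without advancing time (a new reading comes with each control period).
- env.get_image(name): name is "side" or "top" or "wrist"; returns a dict with "image" (480x640x3 uint8, red, green, blue), "fx", "fy", "cx", "cy" (pixels), "pose" (4x4, takes a point from camera to world coordinates). Camera axes: x right, y up, looking along -z (the intrinsics and any distortion apply to the point x, -y, -z); pixel columns grow to the right and rows downward; lengths in m; the calibration is good to about 2 mm. A picture is of the moment at which its call begins. There is no depth.
- env.hand_in(): hands the job in; it is judged then, once.
The state is a dict: "time_s": time; "qpos": joint angles; "dq": joint speeds; "effort": joint torques, N m; "ee_pos": TCP position; "orientation": TCP orientation; "wrist_force": force on the tool from outside, world axes, zero at the start; "moment": the same for the moment, N m; "width": opening from 0.0 (shut) to 1.0 (fully open); "grasp_force": force on a finger pad.
Only numpy, scipy, OpenCV 4.12 (cv2) and the standard library are available. Lean on these libraries where they do the work, as an engineer would, in place of code of your own. Each camera call takes 0.05 s, during which the arm holds its last target. There are 200 camera calls.

## Working session

There is one attempt and no reset: what is moved stays moved. The work goes in short steps, Python scripts to look and compute and a shell command to move; the robot and the scene stay as the last step left them, time stands still between calls to the robot, and variables do not carry over. Pictures are saved under pics/ and viewed, at most 10 in all, crops included, and the job is handed in when it is done.

```bash
mkdir -p pics
cat > h.py <<'E'
import numpy as np,cv2
from bench import env
from scipy.spatial.transform import Rotation as R
def snap(n,f):
    d=env.get_image(n); cv2.imwrite('pics/'+f+'.png',d['image'][:,:,::-1]); np.savez('pics/'+f,**{k:d[k] for k in d if k!='image'}); print({k:np.round(v,3).tolist() for k,v in d.items() if k!='image'} ); return d
def ray(f,u,v,z):
    d=np.load('pics/'+f+'.npz',allow_pickle=True); P=d['pose']
    r=P[:3,:3]@np.array([(u-d['cx'])/d['fx'],-(v-d['cy'])/d['fy'],-1]); o=P[:3,3]
    return o+r*(z-o[2])/r[2]
def proj(f,p):
    d=np.load('pics/'+f+'.npz'); P=d['pose']; c=P[:3,:3].T@(np.array(p)-P[:3,3])
    return np.array([d['cx']+d['fx']*c[0]/-c[2], d['cy']+d['fy']*c[1]/c[2]])
E
python3 - <<'E'
from h import *
snap('top','t0'); snap('side','s0'); print(env.state(), env.hold_point_z)
E
```

```text
{'fx': 485.241, 'fy': 485.241, 'cx': 314.21, 'cy': 249.216, 'pose': [[0.009, 0.984, -0.18, 0.286], [-1.0, 0.012, 0.016, 0.064], [0.018, 0.18, 0.984, 1.127], [0.0, 0.0, 0.0, 1.0]]}
{'fx': 527.478, 'fy': 527.478, 'cx': 320.782, 'cy': 235.905, 'pose': [[0.931, 0.305, -0.201, 0.258], [-0.365, 0.779, -0.51, -0.513], [0.001, 0.548, 0.836, 1.004], [0.0, 0.0, 0.0, 1.0]]}
{'time_s': 0.1, 'qpos': array([ 1.62610023e+00,  3.59310256e-01,  1.11535871e-02, -2.81231449e-04,
       -1.22411728e+00, -2.88141224e-01]), 'dq': array([-1.60695642e-03, -9.20120581e-04,  1.12827307e-03,  3.24879401e-03,
        7.42499377e-05,  9.82414334e-04]), 'effort': array([-1.70995179e-03, -5.84169459e+01,  2.93752652e+01,  7.01556846e+00,
        1.01384497e-02, -5.04920411e-05]), 'ee_pos': array([0.15565064, 0.65630024, 0.18842594]), 'orientation': array([ 9.93225156e-01, -1.16203383e-01, -4.02234522e-06,  7.50535940e-04]), 'wrist_force': array([0.31789806, 0.25523514, 0.40108427]), 'moment': array([-0.02820779,  0.0314667 ,  0.03053699]), 'grasp_force': 0.0, 'width': 0.9978173214208786} 0.0188
```

View pics/t0.png

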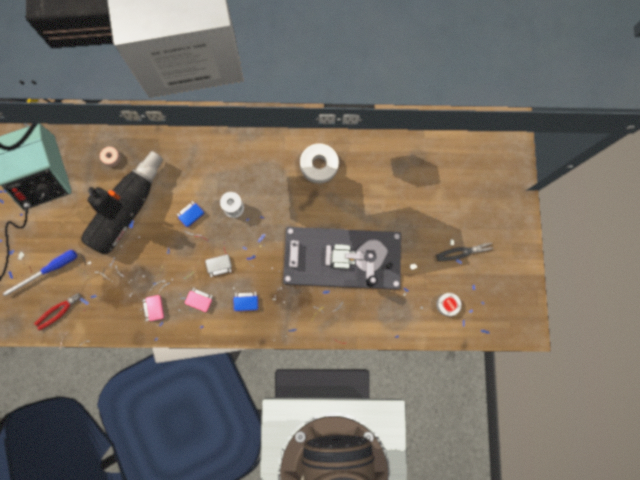

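View pics/s0.png

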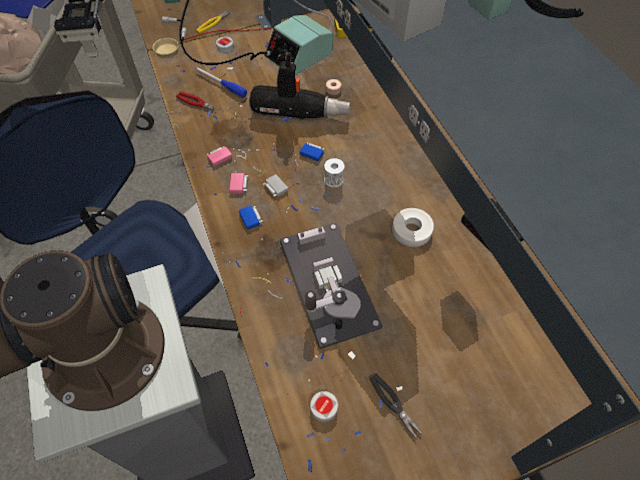

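Run:
```python
from h import *
a=cv2.imread('pics/t0.png')[215:305,205:415]; a=cv2.resize(a,None,fx=3.8,fy=3.8,interpolation=cv2.INTER_CUBIC)
b=cv2.imread('pics/s0.png')[160:350,225:390]; b=cv2.resize(b,None,fx=1.5,fy=1.5,interpolation=cv2.INTER_CUBIC)[:250]
c=np.zeros((a.shape[0]+250,a.shape[1],3),np.uint8); c[:a.shape[0]]=a; c[a.shape[0]:,:b.shape[1]]=b
cv2.imwrite('pics/c0.png',c); print(c.shape)
print(proj('t0',env.state()['ee_pos']))
```

```text
(592, 798, 3)
[-18.02897207 407.1231791 ]
```

View pics/c0.png

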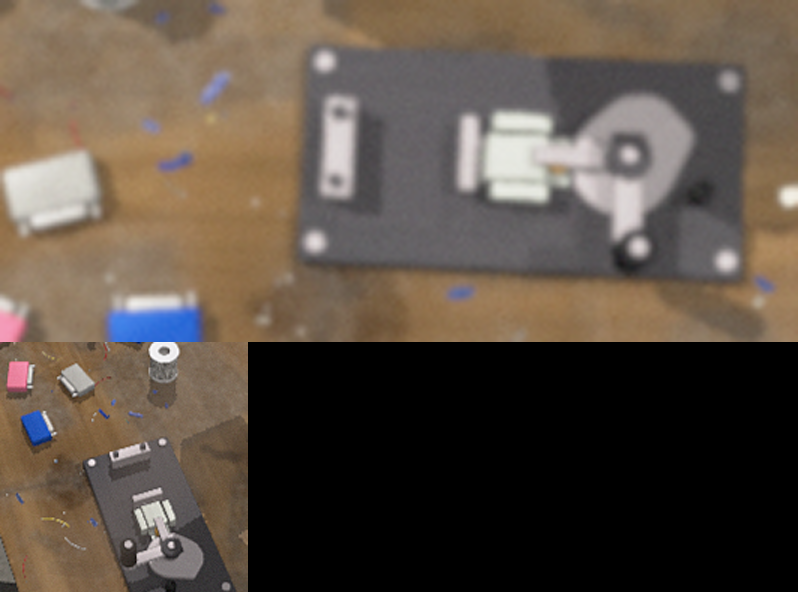

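```bash
cat >> h.py <<'E'
def c2(u,v,z): return ray('t0',205+(u+.5)/3.8-.5,215+(v+.5)/3.8-.5,z)
E
python3 - <<'E'
from h import *
c=[c2(*p,.012)[:2] for p in [(303,47),(745,67),(742,278),(298,264)]]
print(np.round(c,4)); m=np.mean(c,0); e=(c[0]-c[1]+c[3]-c[2]); yaw=np.arctan2(-e[0],e[1]); print(m,yaw,np.linalg.norm(c[0]-c[1]),np.linalg.norm(c[0]-c[3]))
Rz=lambda a:np.array([[np.cos(a),-np.sin(a)],[np.sin(a),np.cos(a)]])
o=m-Rz(yaw)@[0,-.005]; print('origin',o,'nest',o+Rz(yaw)@[0,.067],'cam',o+Rz(yaw)@[0,-.065])
print('grip',c2(632,247,.092),'cam measured',c2(630,155,.06))
q=[c2(*p,.015)[:2] for p in [(3,175),(90,150),(102,205),(18,230)]]; print('conn',np.round(q,4),np.mean(q,0))
print('reel',ray('t0',232,206,.05),'flux',ray('t0',449,305,.02))
s=env.state(); print(R.from_quat(s['orientation']).as_matrix().round(3))
E
```

```text
[[ 0.5422  0.1173]
 [ 0.533  -0.157 ]
 [ 0.4017 -0.1522]
 [ 0.4073  0.1176]]
[ 0.47106335 -0.01857508] -0.027088244067685292 0.274454653878122 0.1348383094113735
origin [ 0.47119878 -0.01357691] nest [0.47301347 0.05339851] cam [ 0.46943826 -0.07855306]
grip [ 0.41030418 -0.07463596  0.092     ] cam measured [ 0.46853204 -0.07841304  0.06      ]
conn [[0.4593 0.2977]
 [0.4754 0.2456]
 [0.4416 0.237 ]
 [0.4258 0.2871]] [0.45053047 0.26685922]
reel [0.58108485 0.23608228 0.05      ] flux [ 0.36274253 -0.26214091  0.02      ]
[[ 0.973 -0.231 -0.   ]
 [-0.231 -0.973 -0.001]
 [ 0.     0.001 -1.   ]]
```

```bash
cat >> h.py <<'E'
def plan(x,y,z,a):
    "tool y direction world angle a (mod pi)"
    s=env.state(); M=R.from_quat(s['orientation']).as_matrix(); d=M.T@(np.array([x,y,z])-s['ee_pos'])
    c=np.arctan2(M[1,1],M[0,1]); r=-((a-c+np.pi/2)%np.pi-np.pi/2)
    print('shift cm',np.round(d*100,2),'roll',round(r,3),'| pos',s['ee_pos'].round(4),'ya',round(c,3),'j6',s['qpos'][5].round(2),'t',round(s['time_s'],2),'w',round(s['width'],3),'F',s['wrist_force'].round(2))
E
python3 -m inch '[[[-0.2,3.1,2.6,0.3,0.09],[-0.2,6.2,5.2,0.6,0.18],[-0.2,9.3,7.8,0.9,0.27],[-0.2,12.4,10.4,1.2,0.36],[-0.2,15.5,13,1.5,0.45]]]' 10
python3 -c "
from h import *
plan(.447,.266,.15,.28)"
```

```text
time_s: 0.52
ee_pos: [0.2771, 0.4926, 0.1737]
orientation: [0.942, -0.337, 0.0, 0.0]
wrist_force: [1.8, -0.4, -0.3]
width: 0.683
grasp_force: 0.0
shift cm [27.5   6.75  2.39] roll 0.604 | pos [0.2771 0.4926 0.1737] ya -2.258 j6 -0.52 t 0.52 w 0.683 F [ 1.84 -0.36 -0.3 ]
```

```bash
python3 -m inch '[[[-0.3,3.9,1,0.4,0.09],[-0.3,7.8,2,0.8,0.18],[-0.3,11.7,3,1.2,0.27],[-0.3,15.6,4,1.6,0.36],[-0.3,19.5,5,2,0.45]]]'
python3 -c "
from h import *
plan(.447,.266,.15,.28)"
```

```text
time_s: 0.93
ee_pos: [0.3969, 0.3308, 0.1541]
orientation: [0.843, -0.538, -0.0, 0.0]
wrist_force: [1.4, 0.2, -0.8]
width: 0.648
grasp_force: 0.0
shift cm [ 7.99 -1.83  0.41] roll 0.154 | pos [0.3969 0.3308 0.1541] ya -2.708 j6 -0.64 t 0.93 w 0.648 F [ 1.35  0.19 -0.84]
```

```bash
python3 -m inch '[[[-0.3,4,-0.9,0.2,0.08],[-0.3,8,-1.8,0.4,0.155],[-0.3,8,-1.8,0.4,0.155],[-0.3,8,-1.8,0.4,0.155]]]'
python3 -c "
from h import *
plan(.447,.266,.15,.28)
snap('wrist','w1')"
```

```text
time_s: 1.27
ee_pos: [0.4474, 0.2657, 0.1498]
orientation: [0.798, -0.602, -0.0, 0.0]
wrist_force: [-0.9, -0.1, -0.6]
width: 0.651
grasp_force: 0.0
shift cm [-0.04  0.03 -0.02] roll -0.001 | pos [0.4474 0.2657 0.1498] ya -2.863 j6 -0.63 t 1.27 w 0.651 F [-0.86 -0.09 -0.62]
{'fx': 411.823, 'fy': 411.823, 'cx': 322.012, 'cy': 241.053, 'pose': [[-0.961, 0.263, 0.08, 0.468], [-0.275, -0.922, -0.273, 0.193], [0.002, -0.284, 0.959, 0.345], [0.0, 0.0, 0.0, 1.0]]}
```

View pics/w1.png

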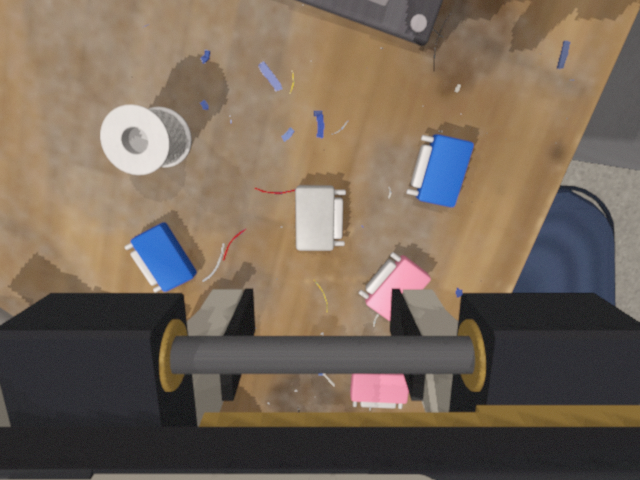

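Run:
```python
from h import *
q=np.array([ray('w1',*p,.015)[:2] for p in [(295.5,187),(333.5,187),(333.5,250),(296.5,250)]]); print(q.round(4))
c=q.mean(0); e=q[0]+q[1]-q[2]-q[3]; ya=np.arctan2(-e[0],e[1])%np.pi; ya-= np.pi if ya>np.pi/2 else 0
ex=np.array([np.cos(ya),np.sin(ya)]); o=c-.004*ex; print(c,ya,'origin',o,[np.linalg.norm(q[0]-q[1]),np.linalg.norm(q[1]-q[2])])
g=o+.0005*ex
print('pink corner',ray('w1',361,293,.01),ray('w1',428,273,.015)); plan(*g,.06,ya); plan(*g,.003,ya)
f=ray('w1',425,43,.012);print('fixture corner',f)
```

```text
[[0.4733 0.2492]
 [0.4439 0.2408]
 [0.4288 0.2918]
 [0.4587 0.3003]]
[0.45117028 0.27052143] 0.2814816158357081 origin [0.4473277  0.26941032] [np.float64(0.030561996799396522), np.float64(0.05320197871261468)]
pink corner [0.39367023 0.32480843 0.01      ] [0.34521753 0.28941022 0.015     ]
shift cm [-0.23 -0.17  9.  ] roll -0.0 | pos [0.4469 0.2669 0.15  ] ya -2.86 j6 -0.63 t 1.32 w 0.648 F [0.13 0.85 0.58]
shift cm [-0.23 -0.17 14.7 ] roll -0.0 | pos [0.4469 0.2669 0.15  ] ya -2.86 j6 -0.63 t 1.32 w 0.648 F [0.13 0.85 0.58]
fixture corner [0.4088825  0.12025711 0.012     ]
```

```bash
python3 -m inch '[[[-0.3,-0.1,-0.1,4,0],[-0.3,-0.2,-0.2,8,0],[-0.3,-0.2,-0.2,11.5,0],[-0.3,-0.2,-0.2,14,0],[-0.3,-0.2,-0.2,14.7,0]]]' 15; python3 -m inch '[[[0.5,0,0,0,0],[1,0,0,0,0],[1,0,0,0,0],[1,0,0,0,0],[1,0,0,0,0]]]' 15
```

```text
time_s: 1.73
ee_pos: [0.4451, 0.2694, -0.0006]
orientation: [0.8, -0.6, -0.0, 0.003]
wrist_force: [-0.2, -0.5, -0.6]
width: 0.651
grasp_force: 0.0
time_s: 2.15
ee_pos: [0.4486, 0.2713, 0.0048]
orientation: [0.8, -0.6, 0.0, -0.001]
wrist_force: [-0.7, -0.0, 0.0]
width: 0.332
grasp_force: 0.0
```

```bash
python3 -m inch '[[[1,0,0,0,0],[1,0,0,0,0],[1,0,0,0,0]]]' 15; python3 -c "
from h import *
snap('wrist','w2')"
```

```text
time_s: 2.4
ee_pos: [0.448, 0.2704, 0.0037]
orientation: [0.8, -0.6, 0.0, -0.0]
wrist_force: [-0.4, -0.2, -0.0]
width: 0.106
grasp_force: 0.0
{'fx': 411.823, 'fy': 411.823, 'cx': 322.012, 'cy': 241.053, 'pose': [[-0.96, 0.267, 0.08, 0.469], [-0.279, -0.92, -0.274, 0.198], [0.0, -0.285, 0.958, 0.199], [0.0, 0.0, 0.0, 1.0]]}
```

View pics/w2.png

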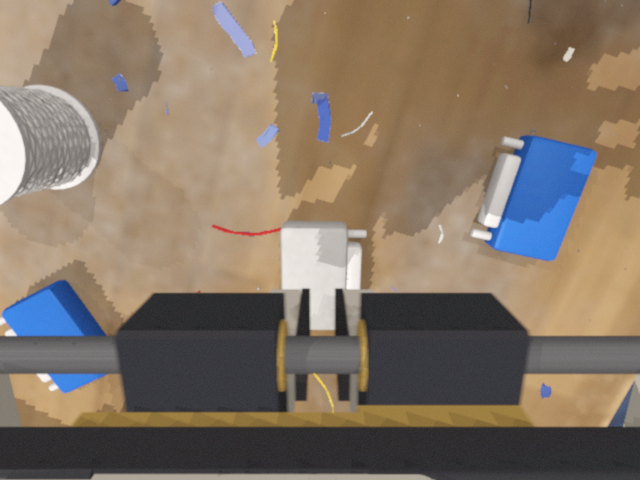

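Run:
```python
from h import *
for p in [(281,222),(347,222),(336,328),(281,290),(308,328)]: print(ray('w2',*p,.015).round(4), ray('w2',*p,0.03).round(4))
s=env.state(); M=R.from_quat(s['orientation']).as_matrix()
for d in (0,-.019,-.04,-.06): print(d,proj('w2',s['ee_pos']+M[:,2]*d), proj('w1',[.4469,.2669,.15]-M[:,2]*-d*1))
print(proj('w2',[.4473,.2694,.0]))
a=cv2.imread('pics/w2.png')[200:430,240:400]; cv2.imwrite('pics/c2.png',cv2.resize(a,None,fx=2.6,fy=2.6,interpolation=cv2.INTER_CUBIC))
```

```text
[0.4739 0.2465 0.015 ] [0.4734 0.2425 0.03  ]
[0.4448 0.2381 0.015 ] [0.4467 0.2348 0.03  ]
[0.434  0.2914 0.015 ] [0.4368 0.2837 0.03  ]
[0.4654 0.2792 0.015 ] [0.4656 0.2726 0.03  ]
[0.4473 0.2953 0.015 ] [0.4491 0.2873 0.03  ]
0 [320.69022913 274.2803073 ] [320.76473794 276.97931222]
-0.019 [320.59120113 289.16964358] [320.73297235 292.08616634]
-0.04 [320.457108   309.33119063] [320.68995957 312.54187667]
-0.06 [320.29619233 333.52563683] [320.63834417 337.08875627]
[322.57370881 270.43722359]
```

View pics/c2.png

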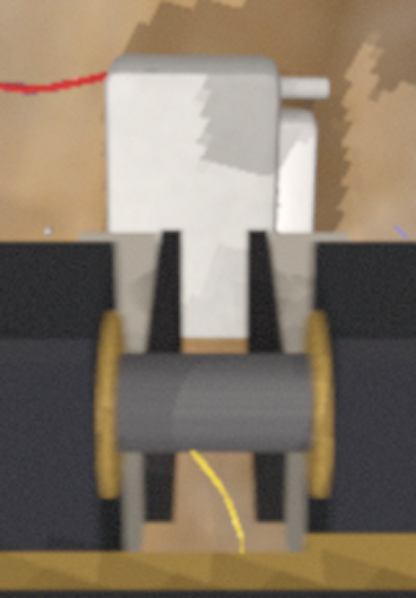

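Run:
```python
from h import *
s=env.state(); M=R.from_quat(s['orientation']).as_matrix(); print(s['ee_pos'],s['width'])
for w in (-.0095,0,.0095):
  for d in (0,-.01,-.02,-.03,-.04): print(w,d,proj('w2',s['ee_pos']+M[:,2]*d+M[:,0]*w).round(1), proj('w2',s['ee_pos']+M[:,2]*d+M[:,0]*w+M[:,1]*.005).round(1))
```

```text
[0.44801445 0.27037978 0.00353831] 0.0619812288663897
-0.0095 0 [320.7 291.6] [330.4 291.6]
-0.0095 -0.01 [320.7 299.8] [330.9 299.8]
-0.0095 -0.02 [320.6 308.9] [331.3 308.9]
-0.0095 -0.03 [320.5 318.8] [331.8 318.8]
-0.0095 -0.04 [320.5 329.9] [332.4 329.9]
0 0 [320.7 274.3] [330.6 274.3]
0 -0.01 [320.6 281.8] [331.  281.8]
0 -0.02 [320.6 290. ] [331.5 290. ]
0 -0.03 [320.5 299.2] [332.  299.2]
0 -0.04 [320.5 309.3] [332.5 309.3]
0.0095 0 [320.7 256.5] [330.7 256.5]
0.0095 -0.01 [320.6 263.2] [331.1 263.2]
0.0095 -0.02 [320.6 270.7] [331.6 270.7]
0.0095 -0.03 [320.5 278.9] [332.1 278.9]
0.0095 -0.04 [320.4 288.1] [332.7 288.1]
```

```bash
python3 -m inch '[[[1,0,0,0,0],[1,0,0,0.1,0],[1,0,0,0.3,0],[1,0,0,0.4,0]]]' ; python3 -c "
from h import *
plan(.447,.269,0,.28); d=snap('side','s2')
p=proj('s2',env.state()['ee_pos']);print(p, proj('s2',[.4473,.2694,.015])); u,v=p.astype(int)
a=d['image'][max(v-110,0):v+40,u-100:u+100,::-1]; cv2.imwrite('pics/c3.png',cv2.resize(a,None,fx=4,fy=4,interpolation=cv2.INTER_CUBIC))"
```

```text
time_s: 2.78
ee_pos: [0.4478, 0.2702, -0.0011]
orientation: [0.8, -0.6, -0.0, 0.0]
wrist_force: [0.2, -0.5, 0.2]
width: 0.005
grasp_force: 0.0
shift cm [ 0.1   0.11 -0.11] roll 0.003 | pos [ 0.4478  0.2702 -0.0011] ya -2.859 j6 -0.64 t 2.78 w 0.005 F [ 0.15 -0.49  0.23]
{'fx': 527.478, 'fy': 527.478, 'cx': 320.782, 'cy': 235.905, 'pose': [[0.931, 0.305, -0.201, 0.258], [-0.365, 0.779, -0.51, -0.513], [0.001, 0.548, 0.836, 1.004], [0.0, 0.0, 0.0, 1.0]]}
[275.48038292 187.75398999] [274.946912   183.79341409]
```

View pics/c3.png

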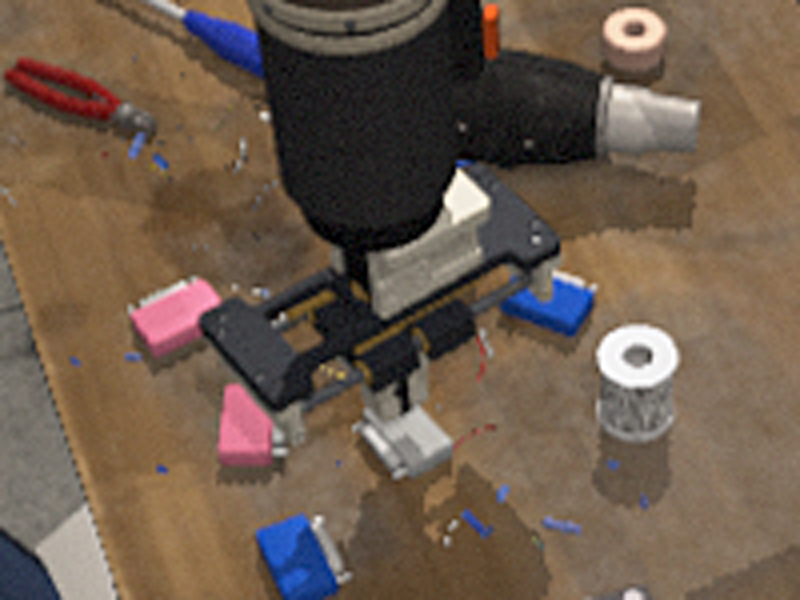

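```bash
python3 -m inch '[[[1,0,0,0.2,0],[1,0,0,0.4,0],[1,0,0,0.6,0],[1,0,0,0.8,0],[1,0,0,0.8,0]]]' 15;python3 -c "
from h import *
plan(.447,.269,0,.28)"
```

```text
time_s: 3.25
ee_pos: [0.4476, 0.2701, -0.0093]
orientation: [0.8, -0.6, -0.0, 0.0]
wrist_force: [-0.3, -0.3, -0.0]
width: 0.008
grasp_force: 0.0
shift cm [ 0.09  0.09 -0.93] roll 0.003 | pos [ 0.4476  0.2701 -0.0093] ya -2.859 j6 -0.64 t 3.25 w 0.008 F [-0.34 -0.26 -0.02]
```

```bash
python3 -m inch '[[[1,0,0,0.2,0],[1,0,0,0.3,0],[1,0,0,0.4,0],[1,0,0,0.5,0],[1,0,0,0.5,0]]]' 15;python3 -m inch '[[[1,0,0,0.1,0],[1,0,0,0.2,0],[1,0,0,0.3,0],[1,0,0,0.3,0]]]' 15
```

```text
time_s: 3.67
ee_pos: [0.4478, 0.2702, -0.0139]
orientation: [0.8, -0.6, -0.0, 0.0]
wrist_force: [0.4, -0.3, 0.3]
width: 0.006
grasp_force: 0.0
time_s: 4.0
ee_pos: [0.4478, 0.2703, -0.0169]
orientation: [0.8, -0.6, -0.0, 0.0]
wrist_force: [0.1, 0.6, -0.9]
width: 0.005
grasp_force: 0.0
```

```bash
python3 -m inch '[[[1,0,0,0.1,0],[1,0,0,0.2,0],[1,0,0,0.3,0],[1,0,0,0.3,0]]]' 15;python3 -c "
from h import *
print(env.state()['wrist_force'])"; python3 -m inch '[[[1,0,0,0.1,0],[1,0,0,0.2,0],[1,0,0,0.2,0]]]' 15
```

```text
time_s: 4.33
ee_pos: [0.4478, 0.2702, -0.0199]
orientation: [0.8, -0.6, -0.0, 0.0]
wrist_force: [0.5, 0.3, -0.8]
width: 0.006
grasp_force: 0.0
[ 0.51854522  0.31897526 -0.76816935]
time_s: 4.58
ee_pos: [0.4479, 0.2703, -0.0219]
orientation: [0.8, -0.6, -0.0, 0.0]
wrist_force: [0.1, -0.2, -0.1]
width: 0.005
grasp_force: 0.0
```

```bash
for i in 1 2; do python3 -m inch '[[[1,0,0,0.1,0],[1,0,0,0.15,0],[1,0,0,0.15,0]]]' 15 | grep -E "ee|wrist"; done
```

```text
ee_pos: [0.4479, 0.2704, -0.0221]
wrist_force: [-4.2, -2.4, 14.5]
ee_pos: [0.448, 0.2704, -0.0222]
wrist_force: [-10.4, -4.6, 32.3]
```

```bash
for i in 1; do python3 -m inch '[[[1,0,0,0.1,0],[1,0,0,0.15,0],[1,0,0,0.15,0]]]' 15 | grep -E "ee|wrist"; done; python3 -c "
from h import *
d=snap('wrist','w3'); cv2.imwrite('pics/c4.png',cv2.resize(d['image'][180:430,200:440,::-1],None,fx=2.4,fy=2.4))"
```

```text
ee_pos: [0.4481, 0.2704, -0.0223]
wrist_force: [-16.9, -6.2, 48.6]
{'fx': 411.823, 'fy': 411.823, 'cx': 322.012, 'cy': 241.053, 'pose': [[-0.96, 0.269, 0.08, 0.468], [-0.281, -0.92, -0.274, 0.198], [-0.001, -0.285, 0.959, 0.173], [0.0, 0.0, 0.0, 1.0]]}
```

View pics/c4.png

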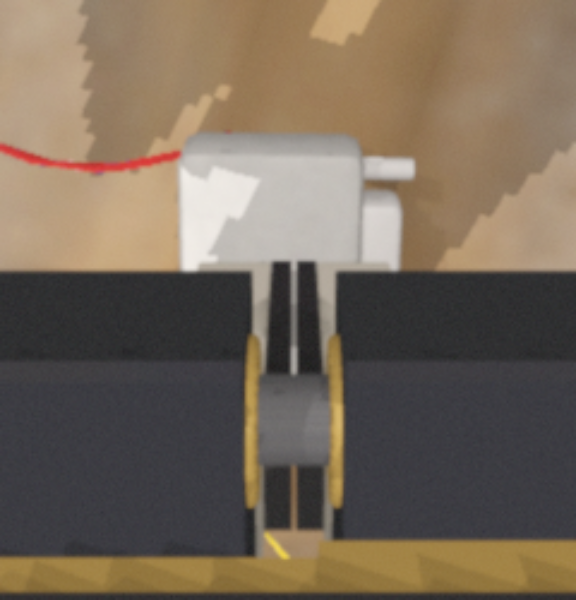

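```bash
python3 -m inch '[[[1,0,0,-1,0],[0.5,0,0,-2.5,0],[0,0,0,-2.5,0],[-0.3,0,0,-2.5,0],[-0.3,0,0,-2.5,0]]]' 15
python3 - <<'E'
from h import *
for w in (0,.0095): print(proj('w3',[.4481+w*.27,.2704-w*.96,.015]))
q=np.array([ray('w3',200+(u+.5)/2.4-.5,180+(v+.5)/2.4-.5,.015)[:2] for u,v in [(180,140),(362,140)]]); print(q)
plan(*(q[0]*.5+q[1]*.5),0,.28)
E
```

```text
time_s: 5.8
ee_pos: [0.4477, 0.2702, -0.0016]
orientation: [0.8, -0.6, -0.0, 0.0]
wrist_force: [0.5, -0.0, -0.6]
width: 0.245
grasp_force: 0.0
[320.14245948 306.58696148]
[320.35384674 285.63730072]
[[0.47385976 0.24675227]
 [0.44483519 0.23825403]]
shift cm [ 2.99 -0.35 -0.16] roll 0.003 | pos [ 0.4477  0.2702 -0.0016] ya -2.859 j6 -0.64 t 5.8 w 0.245 F [ 0.47 -0.03 -0.57]
```

```bash
python3 -m inch '[[[-0.3,0.2,0,0,0],[-0.3,0.2,0,0,0],[-0.3,0.2,0,0,0],[-0.3,0.2,0,0.5,0],[-0.3,0.2,0,1.2,0]]]' 15; python3 -m inch '[[[-0.3,0,0,0.3,0],[-0.3,0,0,0.5,0],[-0.3,0,0,0.7,0],[-0.3,0,0,0.8,0],[-0.3,0,0,0.8,0]]]' 15; python3 -c "
from h import *
s=env.state();print(s['wrist_force'],s['moment'])"
```

```text
time_s: 6.22
ee_pos: [0.4487, 0.2687, -0.0134]
orientation: [0.8, -0.6, 0.0, -0.0]
wrist_force: [0.2, 0.4, -0.1]
width: 0.613
grasp_force: 0.0
time_s: 6.63
ee_pos: [0.4484, 0.2683, -0.0215]
orientation: [0.8, -0.6, -0.0, 0.0]
wrist_force: [-0.1, 0.5, -0.2]
width: 0.647
grasp_force: 0.0
[-0.08578165  0.46537941 -0.1689135 ] [ 0.12450245 -0.01199347  0.00351057]
```

Next step past the earlier contact height, stepwise.

```bash
python3 -m inch '[[[-0.3,0,0,0.1,0],[-0.3,0,0,0.1,0]]]' 15|grep -E "ee_|wri"; python3 -c "
from h import *
s=env.state();print(s['wrist_force'],s['moment'])
import sys; sys.exit(int(np.linalg.norm(s['wrist_force'])>4))" && python3 -m inch '[[[-0.3,0,0,0.2,0],[-0.3,0,0,0.4,0],[-0.3,0,0,0.4,0]]]' |grep -E "ee_|wri"
```

```text
ee_pos: [0.4485, 0.2685, -0.0222]
wrist_force: [-0.3, -0.2, -0.7]
[-0.27256965 -0.17421701 -0.69593524] [ 0.03226116 -0.00866449  0.00529603]
ee_pos: [0.4483, 0.2683, -0.0266]
wrist_force: [-0.2, 0.2, -0.7]
```

Free with open fingers, so the tips were on the connector. Down to tip ≈ 3 mm and grip.

```bash
python3 -m inch '[[[-0.3,0,0,0.2,0],[-0.3,0,0,0.4,0],[-0.3,0,0,0.6,0],[-0.3,0,0,0.7,0],[-0.3,0,0,0.7,0]]]' |grep -E "ee_|wri"; python3 -m inch '[[[0,0,0,0,0],[1,0,0,0,0],[1,0,0,0,0],[1,0,0,0,0],[1,0,0,0,0]]]' 15
```

```text
ee_pos: [0.4483, 0.2682, -0.0336]
wrist_force: [-0.3, -0.0, 0.2]
time_s: 7.88
ee_pos: [0.4485, 0.2685, -0.0331]
orientation: [0.8, -0.6, 0.0, -0.0]
wrist_force: [0.3, 0.6, 0.6]
width: 0.44
grasp_force: 15.0
```

```bash
python3 -m inch '[[[1,0,0,-1,0],[1,0,0,-3,0],[1,0,0,-6,0],[1,0,0,-7,0],[1,0,0,-7,0]]]' 15 | grep -E "ee_|width|grasp"; python3 -c "
from h import *
plan(.473,.0534,.04,-.027)"
```

```text
ee_pos: [0.4501, 0.2702, 0.0404]
width: 0.446
grasp_force: 15.0
shift cm [21.46  3.87 -0.05] roll 0.311 | pos [0.4501 0.2702 0.0404] ya -2.858 j6 -0.63 t 8.3 w 0.446 F [-0.11  0.39 -0.42]
```

```bash
python3 -m inch '[[[1,3,0.5,0,0.06],[1,7,1.2,0,0.13],[1,11,1.9,0,0.2],[1,15,2.6,0,0.26],[1,18,3.2,0,0.31]]]' 15 | grep -E "ee_|width|grasp"; python3 -c "
from h import *
plan(.473,.0534,.04,-.027)"
```

```text
ee_pos: [0.467, 0.0841, 0.0365]
width: 0.441
grasp_force: 15.0
shift cm [ 3.05 -0.69 -0.35] roll -0.003 | pos [0.467  0.0841 0.0365] ya 3.111 j6 -0.62 t 8.72 w 0.441 F [0.84 0.6  0.08]
```

```bash
python3 -m inch '[[[1,1.5,-0.3,-0.2,0],[1,3,-0.7,-0.3,0],[1,3,-0.7,-0.3,0],[1,3,-0.7,-0.3,0]]]' 15 | grep -E "ee_|width|grasp"; python3 -c "
from h import *
plan(.473,.0534,.04,-.027);snap('wrist','w5')"
```

```text
ee_pos: [0.4739, 0.0558, 0.0395]
width: 0.442
grasp_force: 15.0
shift cm [ 0.24  0.08 -0.05] roll -0.002 | pos [0.4739 0.0558 0.0395] ya 3.113 j6 -0.56 t 9.05 w 0.442 F [ 0.35 -0.04 -0.57]
{'fx': 411.823, 'fy': 411.823, 'cx': 322.012, 'cy': 241.053, 'pose': [[-1.0, -0.028, -0.007, 0.471], [0.029, -0.958, -0.284, -0.02], [0.002, -0.285, 0.959, 0.235], [0.0, 0.0, 0.0, 1.0]]}
```

View pics/w5.png

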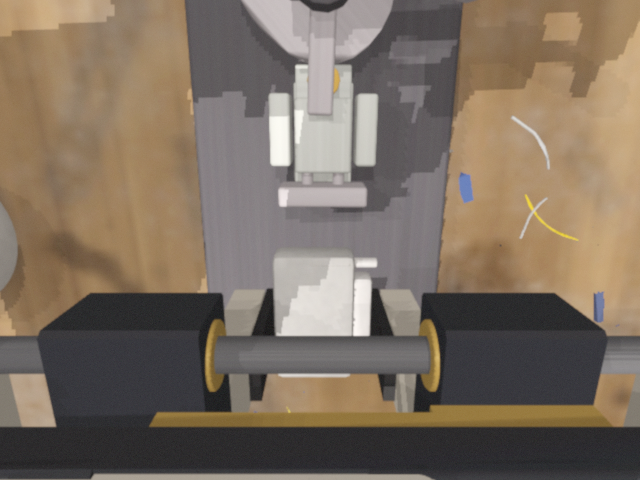

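Run:
```python
from h import *
a=ray('w5',280,206,.034);b=ray('w5',366,206,.034);print('jaw face',a,b,(a+b)/2,np.linalg.norm(a-b),np.arctan2(a[0]*0+a[1]-b[1],a[0]-b[0]))
for v in (120,250): 
  l=ray('w5',{120:199,250:206}[v],v,.012); r=ray('w5',{120:452,250:440}[v],v,.012); print('plate',l,r,(l+r)/2,l[0]-r[0])
zt=.0395+.037-.003+.015+.0
c=ray('w5',275,251,zt);d=ray('w5',353,251,zt);print('conn end',c,d,(c+d)/2, c[0]-d[0])
```

```text
jaw face [0.49263153 0.02080535 0.034     ] [0.45002379 0.02205403 0.034     ] [0.47132766 0.02142969 0.034     ] 0.042626038577984054 -0.02929793015643529
plate [ 0.53434726 -0.02125223  0.012     ] [ 0.40318155 -0.01745032  0.012     ] [ 0.46876441 -0.01935127  0.012     ] 0.13116570580311404
plate [0.53843752 0.04941327 0.012     ] [0.40568674 0.05332755 0.012     ] [0.47206213 0.05137041 0.012     ] 0.13275077575339322
conn end [0.48958983 0.02670952 0.0885    ] [0.46052616 0.02756662 0.0885    ] [0.47505799 0.02713807 0.0885    ] 0.02906366701102031
```

```bash
python3 -m inch '[[[1,0.1,0,1,0],[1,0.1,0,3,0],[1,0.1,0,4.8,0],[1,0.1,0,5.5,0],[1,0.1,0,5.5,0]]]' 15 | grep -E "ee_|wri|grasp"; python3 -m inch '[[[1,0,0,0.2,0],[1,0,0,0.35,0],[1,0,0,0.45,0],[1,0,0,0.5,0]]]' 15 | grep -E "ee_|wri|grasp"
```

```text
ee_pos: [0.4727, 0.0555, -0.0168]
wrist_force: [0.6, -0.6, -0.8]
grasp_force: 15.0
ee_pos: [0.4746, 0.0558, -0.0197]
wrist_force: [0.9, 1.1, 0.1]
grasp_force: 15.0
```

```bash
python3 -m inch '[[[1,0,0,0.05,0],[1,0,0,0.1,0],[1,0,0,0.1,0]]]' 15 | grep -E "ee_|wri|grasp"; python3 -m inch '[[[0.3,0,0,0,0],[0,0,0,0,0],[0,0,0,0,0],[-0.1,0,0,0,0],[-0.1,0,0,0,0]]]' 15 | grep -E "ee_|wri|grasp|width"
```

```text
ee_pos: [0.4742, 0.0555, -0.0211]
wrist_force: [0.3, -0.5, 0.4]
grasp_force: 15.0
ee_pos: [0.4742, 0.0555, -0.0212]
wrist_force: [-0.5, 0.0, 0.0]
width: 0.541
grasp_force: 0.0
```

```bash
python3 -m inch '[[[-0.1,0,0,-1,0],[-0.1,0,0,-4,0],[-0.1,0,0,-8,0],[-0.1,0,0,-10,0],[-0.1,0,0,-10,0]]]' 15 | grep -E "ee_|wri"
python3 - <<'E'
from h import *
plan(.409,-.0745,.085,-.029)
d=snap('wrist','w6')
print(proj('w6',[.4722,.0534-.027,.027]),proj('w6',[.4085,-.0745,.092]),proj('w6',[.4684,-.0786,.05]))
E
```

```text
ee_pos: [0.4773, 0.0567, 0.0836]
wrist_force: [0.9, 0.1, -0.1]
shift cm [13.3   6.48 -0.23] roll 0.003 | pos [0.4773 0.0567 0.0836] ya 3.116 j6 -0.56 t 10.93 w 0.55 F [ 0.89  0.1  -0.13]
{'fx': 411.823, 'fy': 411.823, 'cx': 322.012, 'cy': 241.053, 'pose': [[-1.0, -0.023, -0.014, 0.473], [0.026, -0.957, -0.288, -0.02], [-0.006, -0.288, 0.958, 0.278], [0.0, 0.0, 0.0, 1.0]]}
[327.71451054 195.22585748] [485.25638313 -32.80709779] [331.07541505  -8.56203303]
```

```bash
python3 -m inch '[[[0.18,3,1.5,0,0],[0.18,6.5,3.2,0,0],[0.18,10,4.9,-0.1,0],[0.18,13,6.3,-0.2,0],[0.18,13.3,6.5,-0.2,0]]]' 15 | grep -E "ee_|wri"; python3 -m inch '[[[0.18,0,0,0,0],[0.18,0,0,0,0]]]' 25 | grep -E "ee_|wri|wid"
python3 - <<'E'
from h import *
plan(.409,-.0745,.0215,-.029)
E
```

```text
ee_pos: [0.4015, -0.0788, 0.0796]
wrist_force: [-0.4, 0.3, -0.4]
ee_pos: [0.4056, -0.0759, 0.0805]
wrist_force: [0.7, 0.2, 0.6]
width: 0.41
shift cm [-0.15 -0.34  5.9 ] roll 0.001 | pos [ 0.4056 -0.0759  0.0805] ya 3.113 j6 -0.33 t 11.57 w 0.41 F [0.68 0.2  0.62]
```

```bash
python3 -m inch '[[[0.18,-0.1,-0.3,0.7,0],[0.18,-0.1,-0.3,1.5,0],[0.18,-0.1,-0.3,2.3,0],[0.18,-0.1,-0.3,3,0],[0.18,-0.1,-0.3,3,0]]]' 20 | grep -E "ee_|wri"; python3 -c "
from h import *
import sys
s=env.state();sys.exit(int(np.linalg.norm(s['wrist_force'])>4))" && python3 -m inch '[[[0.18,0,0,0.8,0],[0.18,0,0,1.6,0],[0.18,0,0,2.4,0],[0.18,0,0,2.9,0],[0.18,0,0,2.9,0]]]' 20 | grep -E "ee_|wri|wid"
```

```text
ee_pos: [0.4073, -0.0747, 0.0487]
wrist_force: [-0.2, -0.6, -0.6]
ee_pos: [0.4077, -0.075, 0.0205]
wrist_force: [0.1, 0.1, 0.8]
width: 0.406
```

```bash
python3 -m inch '[[[0.6,0,0,0,0],[1,0,0,0,0],[1,0,0,0,0],[1,0,0,0,0],[1,0,0,0,0]]]' 20; python3 -c "
from h import *
s=env.state();print(s['moment'],s['ee_pos'],np.hypot(*(s['ee_pos'][:2]-[.4684,-.0786])))"
```

```text
time_s: 12.82
ee_pos: [0.4093, -0.0746, 0.0221]
orientation: [-0.698, 0.717, -0.0, 0.001]
wrist_force: [2.1, -0.3, -1.0]
width: 0.241
grasp_force: 20.0
[ 0.0049132  -0.7493243  -0.00387798] [ 0.40932593 -0.074638    0.02212454] 0.059206783507664854
```

```bash
cat >> h.py <<'E'
C=np.array([.4684,-.0786]); 
def circ(step,n=5):
    s=env.state(); p=s['ee_pos'][:2]-C; M=R.from_quat(s['orientation']).as_matrix(); th=np.arctan2(p[1],p[0])%(2*np.pi); r=np.hypot(*p)
    F=s['wrist_force']; t=np.array([-np.sin(th),np.cos(th)]); n_=np.array([np.cos(th),np.sin(th)])
    print('th %.3f r %.4f Ftan %.2f Frad %.2f Fz %.2f t %.2f w %.3f pos'%(th,r,F[:2]@t,F[:2]@n_,F[2],s['time_s'],s['width']),s['ee_pos'].round(4))
    for k in range(1,n+1):
        a=th+k*step; d=.06*np.array([np.cos(a)-np.cos(th),np.sin(a)-np.sin(th)]); print((M[:2,:2].T@d*100).round(2),end=' ')
    print()
E
python3 -c "
from h import *
circ(.06)"
```

```text
th 3.075 r 0.0592 Ftan 0.14 Frad -2.09 Fz -1.00 t 12.82 w 0.241 pos [ 0.4093 -0.0746  0.0221]
[0.36 0.  ] [ 0.72 -0.01] [ 1.08 -0.05] [ 1.43 -0.11] [ 1.78 -0.2 ]
```

```bash
python3 -m inch '[[[1,0.36,0,0,0],[1,0.72,0,0,0],[1,1.08,-0.05,0,0],[1,1.43,-0.11,0,0],[1,1.43,-0.11,0,0]]]' 25 >/dev/null; python3 -c "
from h import *
circ(.08)"
```

```text
th 3.328 r 0.0587 Ftan 0.02 Frad -5.80 Fz -2.31 t 13.23 w 0.242 pos [ 0.4107 -0.0895  0.0221]
[ 0.46 -0.12] [ 0.92 -0.28] [ 1.36 -0.47] [ 1.78 -0.7 ] [ 2.18 -0.96]
```

```bash
sed -i 's/C=np.array(\[.4684/C=np.array([.4694/' h.py; python3 -m inch '[[[1,0.43,-0.16,0,0],[1,0.88,-0.32,0,0],[1,1.32,-0.52,0,0],[1,1.74,-0.75,0,0],[1,1.74,-0.75,0,0]]]' 25 >/dev/null; python3 -c "
from h import *
circ(.08)"
```

```text
th 3.649 r 0.0590 Ftan 1.18 Frad -5.86 Fz -1.48 t 13.65 w 0.239 pos [ 0.4178 -0.1073  0.0221]
[ 0.4  -0.26] [ 0.78 -0.55] [ 1.14 -0.87] [ 1.47 -1.22] [ 1.77 -1.6 ]
```

```bash
sed -i 's/C=np.array(\[.4694,-.0786/C=np.array([.4695,-.0772/' h.py; python3 -m inch '[[[1,0.36,-0.3,0,0],[1,0.74,-0.6,0,0],[1,1.1,-0.92,0,0],[1,1.43,-1.26,0,0],[1,1.43,-1.26,0,0]]]' 25 >/dev/null; python3 -c "
from h import *
circ(.08)"
```

```text
th 3.982 r 0.0596 Ftan -0.49 Frad -6.46 Fz 0.56 t 14.07 w 0.240 pos [ 0.4297 -0.1216  0.022 ]
[ 0.3  -0.38] [ 0.56 -0.78] [ 0.79 -1.2 ] [ 0.99 -1.64] [ 1.15 -2.09]
```

```bash
python3 -m inch '[[[1,0.22,-0.43,0,0],[1,0.48,-0.83,0,0],[1,0.71,-1.25,0,0],[1,0.71,-1.25,0,0]]]' 25 >/dev/null; python3 -c "
from h import *
circ(.06)"
```

```text
th 4.206 r 0.0594 Ftan -1.85 Frad -3.40 Fz 3.66 t 14.40 w 0.240 pos [ 0.4407 -0.1292  0.022 ]
[ 0.16 -0.32] [ 0.29 -0.66] [ 0.41 -1.  ] [ 0.5  -1.35] [ 0.58 -1.7 ]
```

```bash
python3 -m inch '[[[1,0.13,-0.34,0,0],[1,0.25,-0.68,0,0],[1,0.36,-1.02,0,0],[1,0.36,-1.02,0,0]]]' 25 >/dev/null; python3 -c "
from h import *
circ(.06)"
```

```text
th 4.374 r 0.0593 Ftan -2.78 Frad -2.82 Fz 6.80 t 14.73 w 0.240 pos [ 0.4498 -0.1332  0.0219]
[ 0.1  -0.35] [ 0.18 -0.7 ] [ 0.24 -1.05] [ 0.27 -1.41] [ 0.29 -1.77]
```

```bash
python3 -m inch '[[[1,0.07,-0.35,-0.02,0],[1,0.14,-0.7,-0.04,0],[1,0.2,-1.05,-0.06,0],[1,0.2,-1.05,-0.06,0]]]' 25 >/dev/null; python3 -c "
from h import *
circ(.06)"
```

```text
th 4.533 r 0.0592 Ftan -4.86 Frad -1.67 Fz 6.79 t 15.07 w 0.243 pos [ 0.4589 -0.1355  0.022 ]
[ 0.04 -0.36] [ 0.07 -0.72] [ 0.07 -1.08] [ 0.05 -1.44] [ 0.   -1.79]
```

```bash
python3 -m inch '[[[1,0.02,-0.36,-0.02,0],[1,0.04,-0.72,-0.04,0],[1,0.04,-1.08,-0.06,0],[1,0.04,-1.08,-0.06,0]]]' 25 >/dev/null; python3 -c "
from h import *
circ(.06)"
```

```text
th 4.697 r 0.0591 Ftan -5.38 Frad -0.63 Fz 3.08 t 15.40 w 0.238 pos [ 0.4686 -0.1363  0.0221]
[-0.02 -0.36] [-0.05 -0.72] [-0.11 -1.07] [-0.19 -1.42] [-0.29 -1.77]
```

```bash
python3 -m inch '[[[1,-0.02,-0.36,0,0],[1,-0.06,-0.72,0,0],[1,-0.12,-1.07,0,0],[1,-0.12,-1.07,0,0]]]' 25 >/dev/null; python3 -c "
from h import *
circ(.05)"
```

```text
th 4.870 r 0.0591 Ftan -6.50 Frad -1.22 Fz 4.89 t 15.73 w 0.239 pos [ 0.4788 -0.1356  0.022 ]
[-0.06 -0.29] [-0.14 -0.58] [-0.23 -0.87] [-0.34 -1.15] [-0.46 -1.42]
```

```bash
python3 -m inch '[[[1,-0.07,-0.29,0,0],[1,-0.16,-0.58,0,0],[1,-0.25,-0.87,0,0],[1,-0.25,-0.87,0,0]]]' 25 >/dev/null; python3 -c "
from h import *
circ(.05)"
```

```text
th 5.023 r 0.0591 Ftan -4.75 Frad -3.42 Fz 3.75 t 16.07 w 0.238 pos [ 0.4875 -0.1334  0.022 ]
[-0.11 -0.28] [-0.23 -0.55] [-0.36 -0.82] [-0.51 -1.08] [-0.67 -1.34]
```

```bash
python3 -m inch '[[[1,-0.12,-0.28,0,0],[1,-0.26,-0.56,0,0],[1,-0.26,-0.56,0,0]]]' 25 >/dev/null; python3 -c "
from h import *
circ(.05)"
```

```text
th 5.136 r 0.0590 Ftan -5.55 Frad -1.38 Fz 2.99 t 16.32 w 0.238 pos [ 0.4938 -0.131   0.0221]
[-0.14 -0.27] [-0.29 -0.53] [-0.45 -0.78] [-0.63 -1.02] [-0.82 -1.25]
```

```bash
python3 -m inch '[[[1,-0.15,-0.27,0,0],[1,-0.3,-0.53,0,0],[1,-0.3,-0.53,0,0]]]' 25 >/dev/null; python3 -c "
from h import *
circ(.05)"
```

```text
th 5.279 r 0.0592 Ftan 1.47 Frad -3.21 Fz -1.36 t 16.57 w 0.239 pos [ 0.5013 -0.1272  0.0222]
[-0.17 -0.24] [-0.36 -0.48] [-0.56 -0.71] [-0.77 -0.92] [-0.99 -1.13]
```

```bash
python3 -m inch '[[[1,-0.1,-0.12,0,0],[1,-0.19,-0.24,0,0],[1,-0.19,-0.24,0,0]]]' 25 >/dev/null; python3 -c "
from h import *
circ(.05)"
```

```text
th 5.300 r 0.0590 Ftan -5.87 Frad -1.17 Fz -0.13 t 16.82 w 0.242 pos [ 0.5022 -0.1263  0.0221]
[-0.18 -0.24] [-0.37 -0.47] [-0.57 -0.69] [-0.79 -0.9 ] [-1.01 -1.1 ]
```

```bash
python3 -m inch '[[[1,-0.1,-0.12,0,0],[1,-0.19,-0.22,0,0],[1,-0.19,-0.22,0,0]]]' 25 >/dev/null; python3 -c "
from h import *
circ(.05)"
```

```text
th 5.333 r 0.0589 Ftan -10.54 Frad 2.00 Fz 1.20 t 17.07 w 0.240 pos [ 0.5038 -0.1251  0.0222]
[-0.19 -0.23] [-0.39 -0.46] [-0.6  -0.67] [-0.82 -0.88] [-1.05 -1.07]
```

Run:
```python
from h import *
circ(.05)
a=snap('top','t9')['image'][:,:,::-1]; b=snap('side','s9')['image'][:,:,::-1]
a0=cv2.imread('pics/t0.png'); b0=cv2.imread('pics/s0.png')
f=lambda i,x,y,w,h,W,H: cv2.resize(i[y:y+h,x:x+w],(W,H),interpolation=cv2.INTER_CUBIC)
c=np.vstack([np.hstack([f(a,280,225,130,65,400,200),f(a0,280,225,130,65,400,200)]),np.hstack([f(b,280,215,110,110,400,400),f(b0,280,215,110,110,400,400)])])
cv2.imwrite('pics/c9.png',c)
```

```text
th 5.333 r 0.0589 Ftan -10.54 Frad 2.00 Fz 1.20 t 17.07 w 0.240 pos [ 0.5038 -0.1251  0.0222]
[-0.19 -0.23] [-0.39 -0.46] [-0.6  -0.67] [-0.82 -0.88] [-1.05 -1.07] 
{'fx': 485.241, 'fy': 485.241, 'cx': 314.21, 'cy': 249.216, 'pose': [[0.009, 0.984, -0.18, 0.286], [-1.0, 0.012, 0.016, 0.064], [0.018, 0.18, 0.984, 1.127], [0.0, 0.0, 0.0, 1.0]]}
{'fx': 527.478, 'fy': 527.478, 'cx': 320.782, 'cy': 235.905, 'pose': [[0.931, 0.305, -0.201, 0.258], [-0.365, 0.779, -0.51, -0.513], [0.001, 0.548, 0.836, 1.004], [0.0, 0.0, 0.0, 1.0]]}
```

View pics/c9.png

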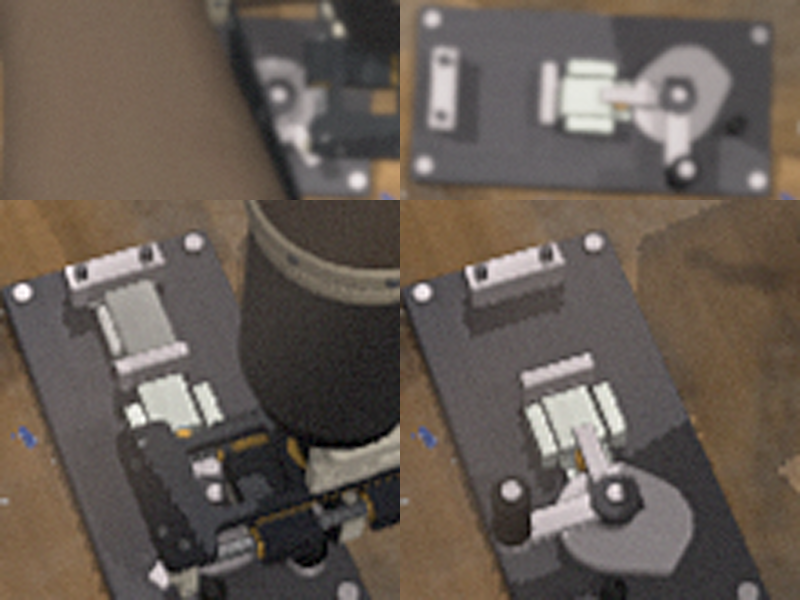

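Run:
```python
from h import *
yw=-.029; ax=np.array([-np.sin(yw),np.cos(yw)]); O=np.array([.4722,.0534])-ax*.067
fp=lambda y,z: np.r_[O+ax*y,z]
p0=proj('s0',fp(.03,.034)); 
for d in (.004,.008,.010,.012): print(d,proj('s0',fp(.03+d,.034))-p0)
a=cv2.imread('pics/s0.png',0); b=cv2.imread('pics/s9.png',0); print(p0)
U=8; up=lambda i:cv2.resize(i,None,fx=U,fy=U,interpolation=cv2.INTER_CUBIC)
for (x0,x1,y0,y1) in [(311,336,255,270),(313,334,258,266)]:
  t=up(a[y0:y1,x0:x1]); w=up(b[y0-10:y1+5,x0-8:x1+8]); r=cv2.matchTemplate(w,t,cv2.TM_CCOEFF_NORMED); m=cv2.minMaxLoc(r); print('jaw',m[1],m[3][0]/U-8,m[3][1]/U-10)
t=up(a[230:247,296:328]); w=up(b[225:252,291:333]); m=cv2.minMaxLoc(cv2.matchTemplate(w,t,cv2.TM_CCOEFF_NORMED)); print('fixed',m[1],m[3][0]/U-5,m[3][1]/U-5)
```

```text
0.004 [-0.63741516 -1.52149842]
0.008 [-1.27249806 -3.03742974]
0.01 [-1.5891689  -3.79331728]
0.012 [-1.90526145 -4.54782447]
[322.99795987 261.42297007]
jaw 0.6619365811347961 -1.375 -3.375
jaw 0.813899040222168 -1.5 -3.5
fixed 0.6839146614074707 0.0 -0.125
```

```bash
python3 -m inch '[[[1,0.1,0.12,0,0],[1,0.2,0.24,0,0],[1,0.2,0.24,0,0],[1,0.2,0.24,0,0]]]' 25 >/dev/null; python3 -c "
from h import *
circ(.05)"; python3 -m inch '[[[1,0.1,0.12,0,0],[1,0.2,0.24,0,0],[1,0.2,0.24,0,0],[1,0.2,0.24,0,0]]]' 25 >/dev/null; python3 -c "
from h import *
circ(.05)"
```

```text
th 5.342 r 0.0592 Ftan 0.62 Frad -3.79 Fz -8.11 t 17.50 w 0.243 pos [ 0.5043 -0.125   0.0224]
[-0.19 -0.23] [-0.39 -0.46] [-0.6  -0.67] [-0.82 -0.87] [-1.05 -1.06] 
th 5.310 r 0.0593 Ftan 4.68 Frad -7.82 Fz -9.87 t 17.83 w 0.242 pos [ 0.5028 -0.1262  0.0224]
[-0.18 -0.24] [-0.37 -0.47] [-0.58 -0.69] [-0.79 -0.9 ] [-1.02 -1.1 ]
```

```bash
python3 -m inch '[[[1,-0.06,0.04,0.07,0],[1,-0.12,0.08,0.12,0],[1,-0.12,0.08,0.12,0],[1,-0.12,0.08,0.12,0]]]' 25 >/dev/null; python3 -c "
from h import *
circ(.05);print(env.state()['moment'])"; python3 -m inch '[[[1,0,0,0,0],[1,0,0,0,0],[1,0,0,0,0],[1,0,0,0,0]]]' 25 >/dev/null; python3 -c "
from h import *
circ(.05);print(env.state()['moment'])"
```

```text
th 5.314 r 0.0592 Ftan 3.73 Frad -1.34 Fz -2.61 t 18.17 w 0.243 pos [ 0.503  -0.126   0.0222]
[-0.18 -0.24] [-0.38 -0.47] [-0.58 -0.69] [-0.8  -0.89] [-1.02 -1.09] 
[ 1.17199233 -0.46446688  0.00474286]
th 5.311 r 0.0592 Ftan 4.24 Frad -1.00 Fz -0.87 t 18.50 w 0.237 pos [ 0.5028 -0.1261  0.0222]
[-0.18 -0.24] [-0.37 -0.47] [-0.58 -0.69] [-0.79 -0.9 ] [-1.02 -1.09] 
[ 1.27509744 -1.22795634  0.0264223 ]
```

```bash
for i in 1; do python3 -m inch '[[[1,-0.03,-0.04,0,0],[1,-0.06,-0.07,0,0],[1,-0.06,-0.07,0,0],[1,-0.06,-0.07,0,0]]]' 25 >/dev/null; python3 -c "
from h import *
circ(.05)" | head -1; done
```

```text
th 5.313 r 0.0590 Ftan 1.38 Frad 2.64 Fz 2.23 t 18.83 w 0.241 pos [ 0.5028 -0.1259  0.0221]
```

```bash
for i in 1; do python3 -m inch '[[[1,-0.03,-0.04,0,0],[1,-0.06,-0.07,0,0],[1,-0.06,-0.07,0,0],[1,-0.06,-0.07,0,0]]]' 25 >/dev/null; python3 -c "
from h import *
circ(.05)" | head -1; done
```

```text
th 5.340 r 0.0590 Ftan 2.84 Frad 3.75 Fz 3.24 t 19.17 w 0.242 pos [ 0.5041 -0.125   0.0221]
```

```bash
for i in 1; do python3 -m inch '[[[1,-0.03,-0.1,0,0],[1,-0.06,-0.17,0,0],[1,-0.06,-0.17,0,0],[1,-0.06,-0.17,0,0]]]' 25 >/dev/null; python3 -c "
from h import *
circ(.05)" | head -1; done
```

```text
th 5.368 r 0.0591 Ftan 3.33 Frad 2.22 Fz 5.23 t 19.50 w 0.239 pos [ 0.5056 -0.1241  0.0221]
```

```bash
python3 -m inch '[[[1,-0.08,-0.13,0,0],[1,-0.16,-0.25,0,0],[1,-0.16,-0.25,0,0],[1,-0.16,-0.25,0,0]]]' 25 >/dev/null; python3 -c "
from h import *
circ(.05)"
```

```text
th 5.412 r 0.0592 Ftan 2.36 Frad -0.21 Fz 5.99 t 19.83 w 0.239 pos [ 0.5076 -0.1225  0.022 ]
[-0.2  -0.22] [-0.42 -0.43] [-0.65 -0.63] [-0.88 -0.81] [-1.13 -0.99]
```

```bash
python3 -m inch '[[[1,-0.1,-0.11,-0.03,0],[1,-0.21,-0.22,-0.05,0],[1,-0.21,-0.22,-0.05,0],[1,-0.21,-0.22,-0.05,0]]]' 25 >/dev/null; python3 -c "
from h import *
circ(.05)"
```

```text
th 5.456 r 0.0591 Ftan 1.50 Frad 0.60 Fz 2.83 t 20.17 w 0.238 pos [ 0.5095 -0.1207  0.0221]
[-0.21 -0.21] [-0.44 -0.41] [-0.67 -0.6 ] [-0.92 -0.77] [-1.17 -0.94]
```

```bash
python3 -m inch '[[[1,-0.1,-0.11,0,0],[1,-0.21,-0.21,0,0],[1,-0.21,-0.21,0,0],[1,-0.21,-0.21,0,0]]]' 25 >/dev/null; python3 -c "
from h import *
circ(.05)"
```

```text
th 5.504 r 0.0591 Ftan 0.30 Frad 1.64 Fz 2.20 t 20.50 w 0.244 pos [ 0.5116 -0.1187  0.0221]
[-0.22 -0.2 ] [-0.46 -0.39] [-0.7  -0.56] [-0.95 -0.73] [-1.21 -0.88]
```

```bash
python3 -m inch '[[[1,-0.05,-0.05,0,0],[1,-0.1,-0.12,0,0],[1,-0.1,-0.12,0,0],[1,-0.1,-0.12,0,0]]]' 25 >/dev/null; python3 -c "
from h import *
circ(.05)"
```

```text
th 5.527 r 0.0592 Ftan -1.79 Frad 0.80 Fz 4.11 t 20.83 w 0.240 pos [ 0.5125 -0.1178  0.0221]
[-0.23 -0.19] [-0.47 -0.38] [-0.71 -0.55] [-0.97 -0.71] [-1.23 -0.85]
```

```bash
python3 -m inch '[[[1,0.06,0.06,0,0],[1,0.06,0.06,0,0],[0.6,0.06,0.06,0,0],[0.3,0.06,0.06,0,0],[0.18,0.06,0.06,0,0]]]' 10 >/dev/null; python3 -m inch '[[[0.15,0,0,0,0],[0.15,0,0,0,0],[0.15,0,0,0,0]]]'; python3 -c "
from h import *
circ(.05)"; python3 -m inch '[[[0.15,0,0,-1,0],[0.15,0,0,-3,0],[0.15,0,0,-6,0],[0.15,0,0,-9,0],[0.15,0,0,-10,0]]]'
```

```text
time_s: 21.5
ee_pos: [0.5124, -0.1185, 0.0221]
orientation: [-0.697, 0.717, 0.0, -0.0]
wrist_force: [0.6, -0.1, -0.5]
width: 0.425
grasp_force: 0.0
th 5.516 r 0.0595 Ftan 0.31 Frad 0.52 Fz -0.54 t 21.50 w 0.425 pos [ 0.5124 -0.1185  0.0221]
[-0.23 -0.2 ] [-0.46 -0.38] [-0.71 -0.55] [-0.96 -0.72] [-1.22 -0.86] 
time_s: 21.92
ee_pos: [0.5148, -0.1186, 0.1274]
orientation: [-0.698, 0.716, -0.002, 0.002]
wrist_force: [0.8, -1.0, 0.2]
width: 0.424
grasp_force: 0.0
```

```bash
python3 -m inch '[[[0.15,0,0,-2,0],[0.15,0,0,-4,0],[0.15,0,0,-4,0]]]'>/dev/null
python3 - <<'E'
from h import *
U=8; up=lambda i:cv2.resize(i,None,fx=U,fy=U,interpolation=cv2.INTER_CUBIC)
a=cv2.imread('pics/s0.png',0); snap('side','s10'); b=cv2.imread('pics/s10.png',0)
for (x0,x1,y0,y1) in [(311,336,255,270),(313,334,258,266)]:
  t=up(a[y0:y1,x0:x1]); w=up(b[y0-10:y1+5,x0-8:x1+8]); m=cv2.minMaxLoc(cv2.matchTemplate(w,t,cv2.TM_CCOEFF_NORMED)); print('jaw',m[1],m[3][0]/U-8,m[3][1]/U-10)
c=cv2.imread('pics/s9.png',0); t=up(c[238:268,303:332]); w=up(b[233:273,298:337]); m=cv2.minMaxLoc(cv2.matchTemplate(w,t,cv2.TM_CCOEFF_NORMED)); print('conn vs s9',m[1],m[3][0]/U-5,m[3][1]/U-5)
d=snap('wrist','w10')['image']; print(proj('w10',[.5124,-.1185,.092]))
E
```

```text
{'fx': 527.478, 'fy': 527.478, 'cx': 320.782, 'cy': 235.905, 'pose': [[0.931, 0.305, -0.201, 0.258], [-0.365, 0.779, -0.51, -0.513], [0.001, 0.548, 0.836, 1.004], [0.0, 0.0, 0.0, 1.0]]}
jaw 0.4809434711933136 -8.0 -2.125
jaw 0.5367206931114197 -8.0 -2.125
conn vs s9 0.5812217593193054 -4.875 0.875
{'fx': 411.823, 'fy': 411.823, 'cx': 322.012, 'cy': 241.053, 'pose': [[-1.0, -0.025, -0.011, 0.51], [0.027, -0.958, -0.285, -0.194], [-0.004, -0.285, 0.959, 0.36], [0.0, 0.0, 0.0, 1.0]]}
[323.00505355 235.56024804]
```

```bash
python3 -m inch '[[[0.15,-3,0,0,0],[0.15,-7,0,0,0],[0.15,-11,0,0,0],[0.15,-15,0.5,0,0],[0.15,-19,1,0,0]]]'>/dev/null;  python3 -m inch '[[[0.15,-4,0.5,0,0],[0.15,-8,1,0,0],[0.15,-12,1.5,0,0],[0.15,-16,2,0,0],[0.15,-20,2.5,0,0]]]'|grep ee_;python3 -m inch '[[[0.15,-3,0,0,0],[0.15,-6,0,0,0],[0.15,-6,0,0,0]]]'|grep -E "ee_|time"
python3 - <<'E'
from h import *
U=8; up=lambda i:cv2.resize(i,None,fx=U,fy=U,interpolation=cv2.INTER_CUBIC)
a=cv2.imread('pics/s0.png',0); snap('side','s11'); b=cv2.imread('pics/s11.png',0)
for (x0,x1,y0,y1) in [(311,336,255,270),(313,334,258,266)]:
  t=up(a[y0:y1,x0:x1]); w=up(b[y0-10:y1+5,x0-8:x1+8]); m=cv2.minMaxLoc(cv2.matchTemplate(w,t,cv2.TM_CCOEFF_NORMED)); print('jaw',m[1],m[3][0]/U-8,m[3][1]/U-10)
c=cv2.imread('pics/s9.png',0); t=up(c[238:268,303:332]); w=up(b[233:273,298:337]); m=cv2.minMaxLoc(cv2.matchTemplate(w,t,cv2.TM_CCOEFF_NORMED)); print('conn vs s9',m[1],m[3][0]/U-5,m[3][1]/U-5)
# crank grip: silver pin-top+black sleeve template from s0
g0=proj('s0',[.4085,-.0745,.092]).astype(int); x,y=g0; t=up(a[y-5:y+12,x-5:x+6])
w=b[240:345,285:385]; r=cv2.matchTemplate(up(w),t,cv2.TM_CCOEFF_NORMED); m=cv2.minMaxLoc(r); print('grip',g0,m[1],m[3][0]/U+285+5,m[3][1]/U+240+5,'expect',proj('s11',[.5124,-.1185,.092]))
E
```

```text
ee_pos: [0.4868, 0.274, 0.1616]
time_s: 23.35
ee_pos: [0.4892, 0.3366, 0.1608]
{'fx': 527.478, 'fy': 527.478, 'cx': 320.782, 'cy': 235.905, 'pose': [[0.931, 0.305, -0.201, 0.258], [-0.365, 0.779, -0.51, -0.513], [0.001, 0.548, 0.836, 1.004], [0.0, 0.0, 0.0, 1.0]]}
jaw 0.6656220555305481 -1.625 -4.0
jaw 0.7958180904388428 -1.5 -4.0
conn vs s9 0.8929937481880188 -0.125 -0.5
grip [310 294] 0.86161208152771 367.875 295.5 expect [368.82949455 295.68087755]
```

```bash
python3 -c "
from bench import env
print(env.hand_in())"
```

```text
the job is handed in; nothing more can be done
None
```

I laid the connector in the vice and turned the crank over the high corner onto the flat. I then let go and handed the job in at about 23 s. After I let go, an image check put the jaw about 10 mm closed, as expected for a clamped connector, with the crank where I left it. No verdict came back, and I could not measure the clamping force or the buffer load. Earlier I pressed on the connector with about 49 N through the fingertips, because they sit about 37 mm above the reported TCP.

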